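Clamp a plate on the drilling board with the F-clamp

ROBOT

A 6-joint arm with a two-finger parallel gripper is mounted at the origin on the work surface. World frame = base frame: x ahead of the robot, y to its left, z up, the work surface at z = 0. Lengths are in m, angles in rad, forces in N, time in s.
With the tool pointing down it reaches from about 0.4 to 0.925 m from the base axis. Payload 3.4 kg.
Tool frame: the origin (TCP) lies midway between the tips of the shut fingers; the grasp point (between the pads) lies 19 mm behind it (robot.pinch_z is the distance from the TCP to the grasp point, in m); z points along the fingers, y is the line along which they close (so a half turn about z gives the same grasp; the last joint's range is limited). The gripper opens to 85 mm and grips with 20 to 120 N. Pads are 22 mm wide; open, the fingers measure 114 mm over their backs; the gripper's body (76 mm by 85 mm) begins 54 mm behind the grasp point. The pads swing forward as they close: fully open they stand 13 mm farther back than shut.
Start: joints at [1.256, 0.307, 1.506, -0, 1.328, -0.073], TCP at [0.138, 0.558, 0.231] pointing down, gripper open.
Joint ranges: [-3.12, 3.12], [-1.05, 2.28], [0.14, 2.33], [-1.42, 4.57], [0.1, 2.73], [-2.68, 2.68]. Speed limits (rad/s): [2.57, 2.57, 3.14, 3.14, 3.14, 3.14].

INTERFACE

Orientations are given as a unit quaternion [w, x, y, z].
In Python, from bench import robot gives the robot as it stands. The module is installed in compiled form; this text tells all that it offers.
- The arm moves only by the tool servo_tool, never from a script. Its argument "motion" is one flat list of numbers, 5 for each row, row after row: the shift along the tool's x, y, z in mm, then the turn about the tool's z in rad, then the closure, from -1 (fully open) to 1 (shut). A call has 1 to 12 rows; each row shifts and turns the commanded pose from where the row before left it, along the tool's axes as they then stand; what a row does not reach is not made up. A row lasts 1/10 s, in which the tool goes at most 50 mm and 8.59 degrees, less where a joint would pass 70% of its speed; a pose out of reach is approached as far as the arm can. A call is refused whole if a number of a shift passes 50 or a number of a turn 0.15, either way. A call with a gripper value outside its range is refused whole. The fingers move at their own pace and stop on an object; "force" is the grip in N (left out, the last holds). Time passes only in rows, so rows that do not move let the fingers close. It gives the time, the measured TCP pose, the force, the opening and the grip force at its end, in the units of the state.
- robot.observe(): the state, without advancing time (a new reading comes with each control period).
- robot.read_camera(name): name is "scene" or "top" or "wrist"; returns (picture, depth): 384x512x3 uint8, blue, green, red; 384x512 float32, m along the optical axis (not along the pixel's ray), 0 where there is no reading.
- robot.calibration(name): a dict with "intrinsics" (3x3 intrinsics, pixels), "extrinsics" (4x4, takes a point from camera to world coordinates); the wrist camera has in their place "hand_eye" (4x4, takes a point from camera to tool coordinates, whose origin is the TCP and whose axes are the flange's). Camera axes: x right, y down, z forward; pixel columns grow to the right and rows downward; lengths in m; the calibration is good to about 2 mm. A picture is of the moment at which its call begins: read the wrist's pose just before it. calibration takes no time and is no camera call.
- robot.close_job(): hands the job in; it is judged then, once.
The state is a dict: "time_s": time; "q": joint angles; "dq": joint speeds; "joint_efforts": joint torques, N m; "tcp_pos": TCP position; "tool_rot": TCP orientation; "contact_force": force on the tool from outside, world axes, zero at the start; "torque": the same for the moment, N m; "finger_gap": finger opening in m; "grasp_force": force on a finger pad.
Only numpy, scipy, OpenCV 4.12 (cv2) and the standard library are available. Lean on these libraries where they do the work, as an engineer would, in place of code of your own. Each camera call takes 0.05 s, during which the arm holds its last target. There are 200 camera calls.

TASK

Get the aluminium plate ready for drilling: push it back until its long edge lies flat against the wooden fence of the drilling board, slide the jaw of the F-clamp down its bar until the foot bears on the plate and the jaw cocks and grips the bar, then turn the T-bar clockwise until the plate is held firmly, about one full turn past where it starts to bite. Press and screw by hand feel, without shoving the plate, slamming the jaw down on it or overtightening, keep the plate against the fence, and leave the other things on the bench where they are.

Things in the scene. Friction and masses are not known exactly. Their poses are not given: they have to be found in the camera images.
- jig: drilling board, fixed: plywood 290 x 300 mm with fence and clamp. Origin 18 mm below the board's top face, under the clamp's screw, 5 mm below to 5 mm above the bench; the board spans x -140..150, y -150..150. x points away from the robot to fence and bar, z up; yaw within 0.3 rad of the world's. The screw's axis is at x = 0, the fence's face at x = 35, the bar at x = 90, all at y = 0.
- bar_top (a point): top end of the F-clamp's upright fixed bar, flat steel 20 mm (jig x) by 8 mm (jig y), 128 mm above the board's top face. The jaw slides on it.
- fence (a point): middle of the fence's front face (towards the robot), 8 mm above the board's top face. The fence is a wooden strip along the jig's y, 240 mm long, 20 thick, 16 high above the board.
- plate: the work: loose aluminium plate 100 (its x) x 120 (y) x 20 mm, 0.55 to 0.8 kg, lying on the board's top face, 12 to 30 mm short of the fence, up to 0.12 rad askew. Origin: centre of its underside. When flush, its origin is 50 mm in front of the fence face and its axes parallel to the jig's. Slides at 3 to 6 N; push its front edge, best at two points.
- jaw_top (a point): middle of the top of the sliding jaw's head, on the bar's axis. Head: grey cast block 42 (x) x 32 (y) x 44 mm high round the bar, shoulders 12 mm wide left and right of it, 11 before and behind. Starts 14 to 34 mm below bar_top, jammed by its own weight. Pressed down here or within 26 mm of the bar's axis it slides at 2 to 8 N; pressed at the screw or out on the arm it only jams.
- jaw: the sliding jaw; origin in the middle of its head, 22 mm below jaw_top. When the foot meets the plate the head can be pressed some 6 to 10 mm lower while the arm rocks up to its other stop; there it binds and no longer gives, the force rises: stop at 10 to 30 N. The bar then stands 50 to 60 mm out of the head. It stays when let go. Go gently (25 mm/s): a slam of over 26 N on the plate marks it.
- jaw_tilt (a joint): rocking of the jaw on its bar, rad: about -0.04 arm sagging (hanging free), 0 square to the bar, +0.045 arm cocked upwards by the work and bound (0.08 when screwed tight). Above 0.038 counts as bound. The arm, 16 to 20 mm wide, reaches 90 mm from the bar towards the robot, its top 7 to 9 mm below the head's.
- spindle: the clamp's screw, steel, 10 mm thick, upright through the end of the jaw's arm, 90 mm in front of the bar. Origin: lowest point of its black domed foot (24 mm wide), which presses on the plate. z runs up along the screw.
- tbar (a point): T-bar on top of the screw: middle of a round steel crossbar 10 mm thick, 77 mm long, lying along this frame's x axis, 84 mm above the foot and 35 mm above the arm's top. Free all round; can be pinched across from above.
- screw_turn (a joint): screw angle, rad, 0 to 22, starts at 0 to 0.6; grows clockwise seen from above, foot down 4 mm a turn. It turns with about 0.06 N m when free and gets stiffer. Once the jaw is bound the clamping force grows from about 10 N to 60 N in the first turn: 35 N is firm, one turn is right, over 110 N (more than two turns) is overtightened. It stays where it is left.
- punch: bystander: steel centre punch, 94 mm long, 10 thick, lying on the board to the right (the jig's -y side) of the plate. Origin at its underside.
- drill: bystander: cordless drill lying on its side on the bench, about 200 x 230 x 62 mm. Origin at its underside.
- spare_clamp: bystander: a second F-clamp, 350 mm long, lying flat on the bench; not the one to use. Origin at its underside.
- driver: bystander: screwdriver, 210 mm long, on the bench. Origin at its underside.
- oil: bystander: plastic oil bottle, 54 mm across, 140 high. Origin: centre of its base.
- screws_jar: bystander: clear jar with a metal cap, 66 mm across, 75 high. Origin: centre of its base.
- pliers: bystander: pliers, 145 mm long, lying on the bench. Origin at the underside.
Not all that is in view belongs to the job. Of the things that look like the plate, the middle-sized one is meant.

How it is judged:
By the outcome, as a careful person would: the job done as asked, in the order asked, and still so for the second after the job is handed in, with the robot touching nothing.
It also fails if it takes over 72 s, if anything falls off the work surface, if the arm or the gripper's body presses on something with over 40 N, if the wrist force passes 120 N, or if a joint passes its speed limit or range.

## Working session

There is one attempt and no reset: what is moved stays moved. The work goes in short steps, Python scripts to look and compute and a tool call to move; the robot and the scene stay as the last step left them, time stands still between calls to the robot, and variables do not carry over. Pictures are saved under pics/ and viewed, at most 10 in all, crops included, and the job is handed in when it is done.

Besides the shell and the picture viewer there is one more tool, called after "Request:" by a JSON object that holds its "op" and its "data", one argument or row to a line. servo_tool: Moves the arm, as the interface text tells. Its arguments: {"type":"object","properties":{"motion":{"type":"array"},"force":{"type":"number"}},"required":["motion"]}

```bash
mkdir -p pics; cat > h.py <<'E'
import numpy as np, cv2
from bench import robot
from scipy.spatial.transform import Rotation as R
def T_tool():
    s=robot.observe(); q=s['tool_rot']; T=np.eye(4)
    T[:3,:3]=R.from_quat([q[1],q[2],q[3],q[0]]).as_matrix(); T[:3,3]=s['tcp_pos']; return T
def cloud(name):
    c=robot.calibration(name); T=T_tool()@c['hand_eye'] if name=='wrist' else c['extrinsics']
    im,d=robot.read_camera(name); K=c['intrinsics']; v,u=np.mgrid[:384,:512]
    P=np.stack([(u-K[0][2])/K[0][0]*d,(v-K[1][2])/K[1][1]*d,d],-1)@T[:3,:3].T+T[:3,3]
    P[d==0]=np.nan
    return im,P
E
python3 - <<'E'
from h import *
for n in ('scene','top'):
    im,P=cloud(n); np.savez('%s.npz'%n,im=im,P=P)
    cv2.imwrite('pics/%s0.png'%n,cv2.resize(im,(768,576),interpolation=cv2.INTER_CUBIC))
print(robot.observe(),robot.pinch_z); print(robot.calibration('wrist')['hand_eye'])
E
```

```text
{'time_s': 0.1, 'q': array([ 1.25548536e+00,  3.07499663e-01,  1.50753496e+00,  2.24164946e-05,
        1.32841161e+00, -7.35168568e-02]), 'dq': array([ 1.90687136e-03, -1.28630613e-03, -2.37241052e-03, -2.27240561e-03,
       -1.18044671e-03,  3.10604073e-05]), 'joint_efforts': array([ 1.14595536e-03, -4.58528280e+01, -2.52610016e+01,  1.90569431e-04,
        5.49578603e-03, -5.41168987e-06]), 'tcp_pos': array([0.13751181, 0.55767106, 0.23047526]), 'tool_rot': array([-1.89720203e-04,  1.20605390e-01,  9.92700096e-01, -9.07223890e-04]), 'contact_force': array([ 0.56985939, -0.74792506,  0.29001647]), 'torque': array([-0.04585903,  0.01978056, -0.05663897]), 'grasp_force': 0.0, 'finger_gap': 0.08540798854456748} 0.0187
[[-8.68891376e-04 -9.58785153e-01 -2.84130738e-01  7.35292175e-02]
 [ 9.99999537e-01 -7.15418988e-04 -6.43921424e-04  1.08525177e-03]
 [ 4.14109776e-04 -2.84131166e-01  9.58785330e-01 -1.41793319e-01]
 [ 0.00000000e+00  0.00000000e+00  0.00000000e+00  1.00000000e+00]]
```

View pics/scene0.png

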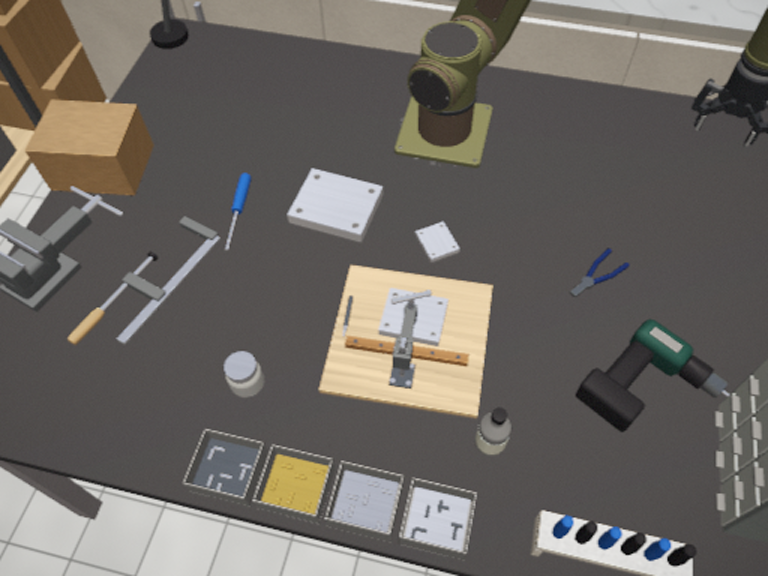

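View pics/top0.png

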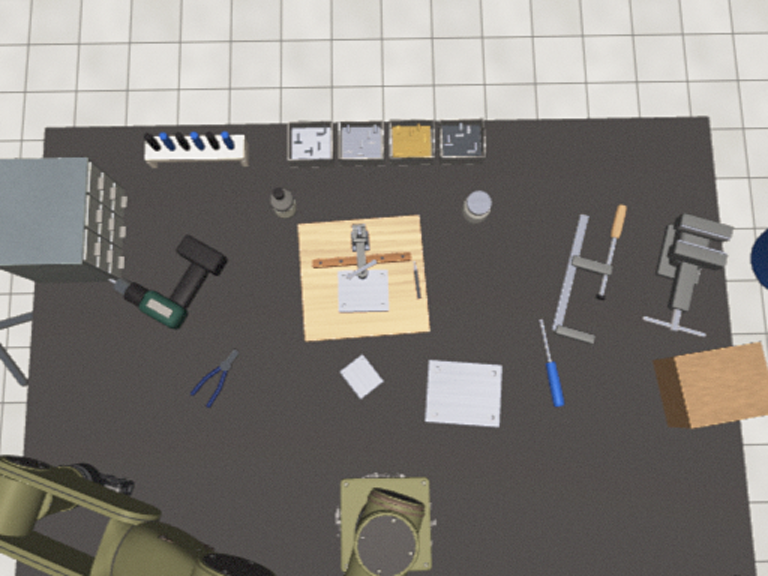

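The scene picture shows the board centred near (408,340) with the plate at (415,317), the T-bar at (411,297) and the punch at (348,315). In the top picture the board is at (363,277), the bar at (361,235) and the plate at (363,292). Next I measure the board pose and the main points.

```bash
python3 - <<'E'
from h import *
for n in ('top','scene'):
    f=np.load(n+'.npz'); im,P=f['im'],f['P']; 
    hsv=cv2.cvtColor(im,cv2.COLOR_BGR2HSV).astype(int); X,Y,Z=P[...,0],P[...,1],P[...,2]
    wood=(hsv[...,0]>8)&(hsv[...,0]<28)&(hsv[...,1]>50)&(hsv[...,2]>150)&(Z>0.003)&(Z<.035)&(X>.35)&(X<.9)&(abs(Y)<.3)
    pts=P[wood][:,:2]; zb=np.median(Z[wood]); r=cv2.minAreaRect((pts*1000).astype(np.float32)); print(n,'board',r,zb)
    box=(X>.4)&(X<.85)&(Y>-.15)&(Y<.25)
    hi=box&(Z>zb+.115); print('bar/jaw top n',hi.sum(),np.round(P[hi],3).tolist()[:25])
    fe=box&(hsv[...,0]<18)&(hsv[...,1]>120)&(Z>zb+.008)&(Z<zb+.025); r=cv2.minAreaRect((P[fe][:,:2]*1000).astype(np.float32)); print('fence',r,np.median(Z[fe]))
    pl=box&(hsv[...,1]<50)&(Z>zb+.013)&(Z<zb+.027)&(hsv[...,2]>140); r=cv2.minAreaRect((P[pl][:,:2]*1000).astype(np.float32)); print('plate',r,np.median(Z[pl]),pl.sum())
E
```

```text
top board ((662.225830078125, 39.892791748046875), (328.34246826171875, 483.30560302734375), 87.9322738647461) 0.014526566168011734
bar/jaw top n 131 [[0.77, 0.236, 0.13], [0.768, 0.232, 0.137], [0.766, 0.228, 0.142], [0.767, 0.225, 0.14], [0.763, 0.238, 0.143], [0.764, 0.235, 0.139], [0.764, 0.232, 0.14], [0.764, 0.228, 0.138], [0.762, 0.224, 0.146], [0.762, 0.221, 0.144], [0.759, 0.241, 0.143], [0.762, 0.239, 0.134], [0.759, 0.234, 0.144], [0.76, 0.232, 0.139], [0.76, 0.228, 0.141], [0.761, 0.225, 0.135], [0.759, 0.221, 0.142], [0.758, 0.243, 0.135], [0.755, 0.238, 0.145], [0.756, 0.231, 0.143], [0.754, 0.227, 0.147], [0.755, 0.224, 0.144], [0.756, 0.221, 0.14], [0.759, 0.219, 0.132], [0.752, 0.241, 0.143]]
fence ((618.3545532226562, 43.34410858154297), (19.4195556640625, 233.3656005859375), 3.498095989227295) 0.030156428794074097
plate ((571.3968505859375, 3.755950927734375), (188.3341522216797, 159.83462524414062), 89.57522583007812) 0.03391047793218738 752
scene board ((664.5634765625, 25.83026123046875), (461.2103271484375, 344.8802795410156), 2.994046926498413) 0.013694251714937988
bar/jaw top n 239 [[0.554, 0.069, 0.149], [0.555, 0.072, 0.152], [0.561, 0.062, 0.152], [0.56, 0.064, 0.152], [0.56, 0.067, 0.153], [0.558, 0.069, 0.15], [0.558, 0.072, 0.151], [0.555, 0.075, 0.147], [0.566, 0.049, 0.15], [0.566, 0.052, 0.151], [0.565, 0.054, 0.15], [0.564, 0.057, 0.15], [0.562, 0.059, 0.148], [0.563, 0.062, 0.15], [0.559, 0.064, 0.145], [0.56, 0.067, 0.147], [0.563, 0.07, 0.152], [0.56, 0.073, 0.149], [0.557, 0.075, 0.146], [0.571, 0.039, 0.15], [0.572, 0.042, 0.151], [0.57, 0.044, 0.15], [0.569, 0.047, 0.149], [0.569, 0.05, 0.15], [0.568, 0.052, 0.15]]
fence ((621.8475952148438, 44.68003845214844), (20.468475341796875, 235.78579711914062), 3.7084667682647705) 0.02881197819930037
plate ((634.0048828125, 118.05810546875), (385.970703125, 196.47262573242188), 51.082096099853516) 0.03330862816953761 935
```

Request:
{"op": "servo_tool", "data": {
  "motion": [-36, -30, -5, 0, -1, -36, -30, -5, 0, -1, -36, -30, -5, 0, -1, -36, -30, -5, 0, -1, -36, -30, -5, 0, -1, -36, -30, -5, 0, -1, -36, -30, -5, 0, -1, -36, -30, -5, 0, -1, -36, -30, -5, 0, -1, -36, -30, -5, 0, -1, -36, -30, -5, 0, -1, -36, -30, -5, 0, -1]
}}

```text
time_s: 1.3
tcp_pos: [0.4714, 0.1035, 0.2913]
tool_rot: [-0.0, 0.121, 0.993, 0.0]
contact_force: [1.7, 1.4, 0.3]
finger_gap: 0.085
grasp_force: 0.0
```

Request:
{"op": "servo_tool", "data": {
  "motion": [-30, -26, 0, 0, -0.7, -30, -26, 0, 0, -0.7, 0, 0, 0, -0.145, -0.7, 0, 0, 0, -0.145, -0.7, 0, 0, 0, 0, -0.7, 0, 0, 0, 0, -0.7, 0, 0, 0, 0, -0.7]
}}

```text
time_s: 2.0
tcp_pos: [0.5165, 0.0407, 0.2912]
tool_rot: [-0.0, -0.023, 1.0, 0.0]
contact_force: [0.3, -0.0, 1.4]
finger_gap: 0.0727
grasp_force: 0.0
```

```bash
python3 - <<'E'
from h import *
s=robot.observe(); print(s['time_s'],s['tcp_pos'],s['tool_rot'],s['q'],s['finger_gap'])
im,P=cloud('wrist'); np.savez('w1.npz',im=im,P=P)
cv2.imwrite('pics/w1.png',cv2.resize(im,(768,576),interpolation=cv2.INTER_CUBIC))
E
```

```text
2.0 [0.51645664 0.04074388 0.29120355] [-1.47482118e-04 -2.31979787e-02  9.99730880e-01  4.65914930e-06] [-2.82094700e-03  1.84743962e-01  1.52361186e+00  1.65632306e-06
  1.43353194e+00 -1.62001762e+00] 0.07269348131581817
```

View pics/w1.png

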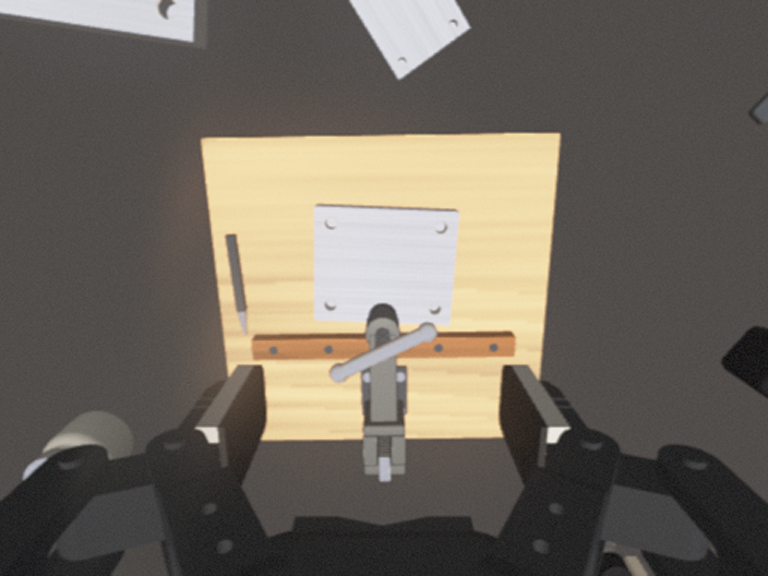

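The wrist picture shows the plate spanning (315,205)-(458,325), the fence from (253,347) to (515,343), the T-bar from (338,373) to (430,331), and the jaw head with the bar top near (385,465). Next I measure all of these.

```bash
python3 - <<'E'
from h import *
f=np.load('w1.npz'); im,P=f['im'],f['P']; hsv=cv2.cvtColor(im,cv2.COLOR_BGR2HSV).astype(int); Z=P[...,2]
m=np.zeros((384,512),np.uint8); m[80:300,130:380]=1; m=m>0
v,u=np.mgrid[:384,:512]
def rect(k,name):
    k=cv2.morphologyEx(k.astype(np.uint8),cv2.MORPH_OPEN,np.ones((3,3)))>0
    print(name,cv2.minAreaRect((P[k][:,:2]*1000).astype(np.float32)),'z',np.round(np.percentile(Z[k],[5,50,95]),4),k.sum()); return k
wood=m&(hsv[...,0]>10)&(hsv[...,0]<30)&(hsv[...,1]>40)&(hsv[...,2]>150)
wood&=abs(Z-np.median(Z[wood]))<.01
rect(wood,'board')
zb=np.median(Z[wood])
fe=m&(hsv[...,1]>120)&(hsv[...,0]<18)&(v>215)&(v<245)&(abs(Z-zb-.016)<.006); rect(fe,'fence')
pl=m&(hsv[...,1]<60)&(u>200)&(u<312)&(v>130)&(v<220)&(abs(Z-zb-.02)<.006); rect(pl,'plate')
tb=m&(u>215)&(u<300)&(v>205)&(v<260)&(Z>zb+.115); tb=rect(tb,'tbar')
for box,n in (((300,325,246,267),'bartop'),((275,320,238,275),'head'),((255,290,240,272),'arm')):
    z=Z[box[0]:box[1],box[2]:box[3]]; print(n,np.round(z[::2,::2]-zb,3).tolist())
print([np.round(P[r,c],4).tolist() for r,c in ((310,257),(312,257),(314,257),(305,246),(305,267))])
E
```

```text
Traceback (most recent call last):
IndexError: index -1 is out of bounds for axis 0 with size 0
```

```bash
python3 - <<'E'
from h import *
f=np.load('w1.npz'); im,P=f['im'],f['P']; hsv=cv2.cvtColor(im,cv2.COLOR_BGR2HSV).astype(int); Z=np.nan_to_num(P[...,2],nan=-1)
m=np.zeros((384,512),np.uint8); m[80:300,130:380]=1; m=m>0
v,u=np.mgrid[:384,:512]
def rect(k,name):
    k=cv2.morphologyEx(k.astype(np.uint8),cv2.MORPH_OPEN,np.ones((3,3)))>0
    if not k.any(): print(name,'none'); return k
    print(name,cv2.minAreaRect((P[k][:,:2]*1000).astype(np.float32)),'z',np.round(np.percentile(Z[k],[5,50,95]),4),k.sum()); return k
wood=m&(hsv[...,0]>10)&(hsv[...,0]<30)&(hsv[...,1]>40)&(hsv[...,2]>150)&(Z>0)
zb=np.median(Z[wood]); wood&=abs(Z-zb)<.008
rect(wood,'board'); zb=np.median(Z[wood])
fe=m&(hsv[...,1]>120)&(hsv[...,0]<18)&(v>215)&(v<245)&(abs(Z-zb-.016)<.006); rect(fe,'fence')
pl=m&(hsv[...,1]<60)&(u>200)&(u<312)&(v>130)&(v<220)&(abs(Z-zb-.02)<.006); rect(pl,'plate')
tb=m&(u>215)&(u<300)&(v>205)&(v<260)&(Z>zb+.115); tb=rect(tb,'tbar')
for (a,b,c,d),n in (((285,325,242,276),'head/bartop'),((200,290,246,270),'arm')):
    print(n); print(np.round((Z[a:b:4,c:d:4]-zb)*1000).astype(int))
print([np.round(P[r,c],4).tolist() for r,c in ((308,257),(311,257),(314,257),(305,246),(305,267))])
E
```

```text
board ((577.778564453125, 44.43461608886719), (290.1898193359375, 299.9967956542969), 3.39337158203125) z [0.0113 0.0127 0.0141] 29284
fence ((616.4453125, 47.561553955078125), (20.060039520263672, 237.116943359375), 3.1094584465026855) z [0.0264 0.0286 0.0299] 1740
plate ((541.0797729492188, 44.18151092529297), (100.63069152832031, 120.37371063232422), 0.4783496856689453) z [0.0313 0.0326 0.034 ] 6778
tbar ((569.900146484375, 44.20518112182617), (12.491661071777344, 75.83757781982422), 29.356725692749023) z [0.1422 0.1481 0.1502] 857
head/bartop
[[  108   107   106   106   106   105   105     0     1]
 [  107   108   107   107   108   106   107     1     1]
 [  107   107   107   106   107   106   108   -14   -14]
 [  106   106   106   115   115   106   107   -13   -13]
 [  107   107   107   122   123   106   107   -13   -13]
 [  106   108   107   128   128   107   109   -14   -13]
 [  107   109   108   128   127   107   107   -11   -14]
 [  107   109   107   128   128   108   107   -13   -14]
 [  -14   -12   -14   129   127   -13   -14   -12   -14]
 [  -14   -14   -13 -1013   -13   -13   -12   -13   -12]]
arm
[[ 21  20  20  20  21  20]
 [ 20  57  57  56  20  20]
 [ 56  79  83  79  72  18]
 [ 85  94  96  93  89  19]
 [ 94  95  95  96  95   0]
 [ 96  95 101  98  94   1]
 [ 97 108 114 109  97 132]
 [ 98 117 126 132 134 135]
 [ 97 134 134 135 137 136]
 [135 135 136 135 134  17]
 [136 137 135  97  99   1]
 [135  97  97  97  97   3]
 [ 96  99  97  97  98  10]
 [ 97  99  99  97  97  10]
 [ 97  98  98  99  98   5]
 [  5  99  98  98  97   6]
 [  5 100  98  99  98   6]
 [ 69  99  98  99  99  70]
 [ 80  98 100  98  99  80]
 [ 89  99 100  98  99  89]
 [ 99 101  98  99  99  98]
 [107 105 105 107 106 107]
 [106 107 107 107 107 108]]
[[0.6572, 0.0508, 0.1396], [0.6599, 0.0509, 0.141], [0.664, 0.0511, 0.1405], [0.6678, 0.0389, 0.1204], [0.6666, 0.0627, 0.1206]]
```

Request:
{"op": "servo_tool", "data": {
  "motion": [27, 1, 0, -0.013, -0.7, 27, 1, 20, 0, -0.7, 0, 0, 45, 0, -0.7, 0, 0, 45, 0, -0.7, 0, 0, 45, 0, -0.7, 0, 0, 45, 0, -0.7, 0, 0, 40, 0, -0.7, 0, 0, 25, 0, -0.7, 0, 0, 14, 0, -0.7, 0, 0, 0, 0, -0.7, 0, 0, 0, 0, -0.7]
}}

```text
time_s: 3.15
tcp_pos: [0.463, 0.0397, 0.0125]
tool_rot: [0.0, -0.031, 1.0, -0.0]
contact_force: [0.3, -0.2, 0.7]
finger_gap: 0.0727
grasp_force: 0.0
```

```bash
python3 - <<'E'
from h import *
s=robot.observe(); print(s['time_s'],s['tcp_pos'],s['tool_rot'],s['contact_force'],s['torque'],s['finger_gap'])
im,P=cloud('wrist'); im2,_=cloud('scene')
cv2.imwrite('pics/w2.png',np.hstack([cv2.resize(im,(400,300)),cv2.resize(im2[130:310,190:390],(400,300),interpolation=cv2.INTER_CUBIC)]))
E
```

```text
3.15 [0.46299514 0.0397258  0.0124942 ] [ 1.47512257e-05 -3.05291107e-02  9.99533878e-01 -1.60500894e-05] [ 0.31655006 -0.19024665  0.69193757] [ 0.01174017 -0.00904011 -0.0087067 ] 0.07267489856632202
```

View pics/w2.png

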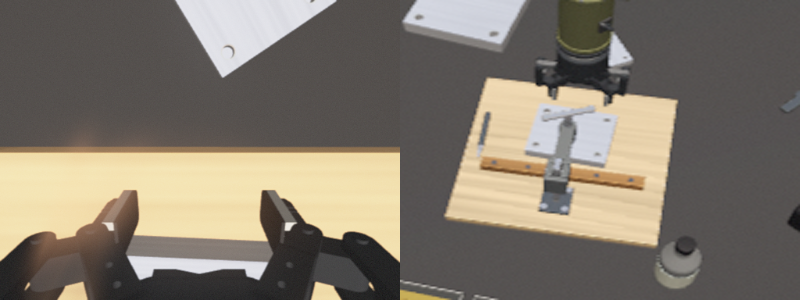

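The fingers sit just in front of the plate's front edge, about (200,245) in the left half, and clear of the clamp. I push gently.

Request:
{"op": "servo_tool", "data": {
  "motion": [-2, 0, 0, 0, -0.7, -2, 0, 0, 0, -0.7, -2, 0, 0, 0, -0.7, -2, 0, 0, 0, -0.7, -2, 0, 0, 0, -0.7, -2, 0, 0, 0, -0.7, -2, 0, 0, 0, -0.7, -2, 0, 0, 0, -0.7, -2, 0, 0, 0, -0.7, -2, 0, 0, 0, -0.7, -2, 0, 0, 0, -0.7, -2, 0, 0, 0, -0.7]
}}

```text
time_s: 4.45
tcp_pos: [0.4864, 0.041, 0.0122]
tool_rot: [-0.0, -0.031, 1.0, 0.0]
contact_force: [-2.6, 0.5, -1.1]
finger_gap: 0.0724
grasp_force: 0.9
```

Request:
{"op": "servo_tool", "data": {
  "motion": [-1.5, 0, 0, 0, -0.7, -1.5, 0, 0, 0, -0.7, -1, 0, 0, 0, -0.7, -1, 0, 0, 0, -0.7, -1, 0, 0, 0, -0.7]
}}

```text
time_s: 4.95
tcp_pos: [0.4926, 0.0414, 0.0123]
tool_rot: [-0.0, -0.031, 1.0, 0.0]
contact_force: [-2.0, -0.4, -1.4]
finger_gap: 0.0725
grasp_force: 0.9
```

Request:
{"op": "servo_tool", "data": {
  "motion": [-1, 0, 0, 0, -0.7, -1, 0, 0, 0, -0.7, -0.7, 0, 0, 0, -0.7]
}}

```text
time_s: 5.25
tcp_pos: [0.4955, 0.0415, 0.0123]
tool_rot: [0.0, -0.031, 1.0, -0.0]
contact_force: [-2.7, -0.3, -1.0]
finger_gap: 0.0724
grasp_force: 0.9
```

Request:
{"op": "servo_tool", "data": {
  "motion": [-0.7, 0, 0, 0, -0.7, -0.5, 0, 0, 0, -0.7]
}}

```text
time_s: 5.45
tcp_pos: [0.4966, 0.0416, 0.0123]
tool_rot: [-0.0, -0.031, 1.0, -0.0]
contact_force: [-1.5, -0.0, -0.7]
finger_gap: 0.0726
grasp_force: 1.0
```

Request:
{"op": "servo_tool", "data": {
  "motion": [-0.5, 0, 0, 0, -0.7, -0.5, 0, 0, 0, -0.7, -0.5, 0, 0, 0, -0.7]
}}

```text
time_s: 5.75
tcp_pos: [0.4976, 0.0416, 0.0123]
tool_rot: [-0.0, -0.031, 1.0, -0.0]
contact_force: [-3.8, -0.0, 1.6]
finger_gap: 0.0727
grasp_force: 1.7
```

Request:
{"op": "servo_tool", "data": {
  "motion": [-0.5, 0, 0, 0, -0.7, -0.5, 0, 0, 0, -0.7]
}}

```text
time_s: 5.95
tcp_pos: [0.4976, 0.0417, 0.0122]
tool_rot: [-0.001, -0.031, 1.0, -0.0]
contact_force: [-5.7, 0.1, 2.6]
finger_gap: 0.0725
grasp_force: 2.8
```

Request:
{"op": "servo_tool", "data": {
  "motion": [-0.7, 0, 0, 0, -0.7, -0.7, 0, 0, 0, -0.7, -0.6, 0, 0, 0, -0.7]
}}

```text
time_s: 6.25
tcp_pos: [0.4976, 0.0417, 0.0118]
tool_rot: [-0.003, -0.031, 1.0, 0.0]
contact_force: [-8.1, -0.9, 2.9]
finger_gap: 0.073
grasp_force: 4.2
```

Request:
{"op": "servo_tool", "data": {
  "motion": [-0.5, 0, 0, 0, -0.7, -0.5, 0, 0, 0, -0.7, 0, 0, 0, 0, -0.7]
}}

```text
time_s: 6.55
tcp_pos: [0.4975, 0.0418, 0.0116]
tool_rot: [-0.004, -0.031, 1.0, 0.0]
contact_force: [-10.0, -1.1, 3.5]
finger_gap: 0.0725
grasp_force: 4.5
```

```bash
python3 - <<'E'
from h import *
print({k:v for k,v in robot.observe().items() if k in('tcp_pos','contact_force','torque','tool_rot')})
E
```

```text
{'tcp_pos': array([0.49753266, 0.04180011, 0.01163066]), 'tool_rot': array([-4.04960017e-03, -3.06272037e-02,  9.99522674e-01,  1.48861199e-05]), 'contact_force': array([-9.99759161, -1.07913899,  3.4677264 ]), 'torque': array([-0.21331188,  1.33836008, -0.08041802])}
```

Request:
{"op": "servo_tool", "data": {
  "motion": [4, 0, 0, 0, -0.7, 10, 0, 0, 0, -0.7, 14, 0, 0, 0, -0.7, 0, 0, -30, 0, -0.7, 0, 0, -45, 0, -0.7, 0, 0, -45, 0, -0.5, 0, 0, -45, 0, 0, 0, 0, -45, 0, 0.62, -20, 0, -40, 0, 0.62, -45, 0, -35, 0, 0.62, -45, 0, 0, 0, 0.62]
}}

```text
time_s: 7.65
tcp_pos: [0.5825, 0.0467, 0.3004]
tool_rot: [0.007, -0.031, 1.0, -0.0]
contact_force: [0.8, 0.0, 0.9]
finger_gap: 0.0162
grasp_force: 0.0
```

Request:
{"op": "servo_tool", "data": {
  "motion": [-20, 0, 0, 0, 0.62, 0, 0, 0, 0, 0.62, 0, 0, 0, 0, 0.62, 0, 0, 0, 0, 0.62]
}}

```text
time_s: 8.05
tcp_pos: [0.5972, 0.0478, 0.2928]
tool_rot: [-0.0, -0.031, 1.0, 0.0]
contact_force: [-0.2, 0.3, 0.1]
finger_gap: 0.0162
grasp_force: 0.0
```

```bash
cat > meas.py <<'E'
from h import *
import sys
s=robot.observe(); print(s['time_s'],s['tcp_pos'],s['tool_rot'],s['finger_gap'],s['contact_force'])
im,P=cloud('wrist'); np.savez(sys.argv[1]+'.npz',im=im,P=P)
cv2.imwrite('pics/%s.png'%sys.argv[1],cv2.resize(im,(768,576),interpolation=cv2.INTER_CUBIC))
hsv=cv2.cvtColor(im,cv2.COLOR_BGR2HSV).astype(int); P=np.nan_to_num(P,nan=-1); Z=P[...,2]; zb=.0127
O=np.array([.5728,.0441]); c,sn=np.cos(.0592),np.sin(.0592)
J=np.stack([(P[...,0]-O[0])*c+(P[...,1]-O[1])*sn,-(P[...,0]-O[0])*sn+(P[...,1]-O[1])*c],-1)*1000
def rect(k,n):
    k=cv2.morphologyEx(k.astype(np.uint8),cv2.MORPH_OPEN,np.ones((3,3)))>0
    if k.sum()<5: print(n,'none'); return
    print(n,[np.round(a,1) for a in cv2.minAreaRect(J[k].astype(np.float32))],'z-zb',np.round(np.percentile(Z[k]-zb,[5,50,95]),4),k.sum())
def box(a,b,c,d): return (J[...,0]>a)&(J[...,0]<b)&(J[...,1]>c)&(J[...,1]<d)
rect(box(20,70,-130,130)&(hsv[...,1]>120)&(abs(Z-zb-.016)<.006),'fence')
rect(box(-90,40,-80,80)&(hsv[...,1]<60)&(abs(Z-zb-.02)<.005),'plate')
rect(box(-45,45,-45,45)&(Z>zb+float(sys.argv[2])),'tbar')
rect(box(75,105,-10,10)&(abs(Z-zb-.128)<.006),'bartop')
hd=box(66,114,-20,20)&(Z>zb+.04)&(Z<zb+.12); rect(hd,'head')
E
python3 meas.py w3 .122
```

```text
8.05 [0.59717428 0.04778364 0.29281508] [-3.94731740e-04 -3.06030277e-02  9.99531540e-01  7.84503423e-06] 0.016159705590327485 [-0.23599272  0.31474851  0.14901546]
fence [array([44.1,  0.8]), array([ 19.2, 238. ]), np.float64(0.0)] z-zb [0.0143 0.0159 0.0173] 1958
plate [array([-14.2,   3.6]), array([120.2, 100.3]), np.float64(90.0)] z-zb [0.0186 0.0199 0.0212] 6554
tbar [array([18. ,  0.5]), array([59. , 88.5]), np.float64(18.5)] z-zb [0.2944 0.3454 0.3673] 32861
bartop [array([89.5,  0.2]), array([20.2,  7.1]), np.float64(0.1)] z-zb [0.1257 0.1278 0.1286] 160
head [array([87.8,  0.5]), array([43.5, 31.8]), np.float64(1.3)] z-zb [0.0814 0.1065 0.1085] 1083
```

View pics/w3.png

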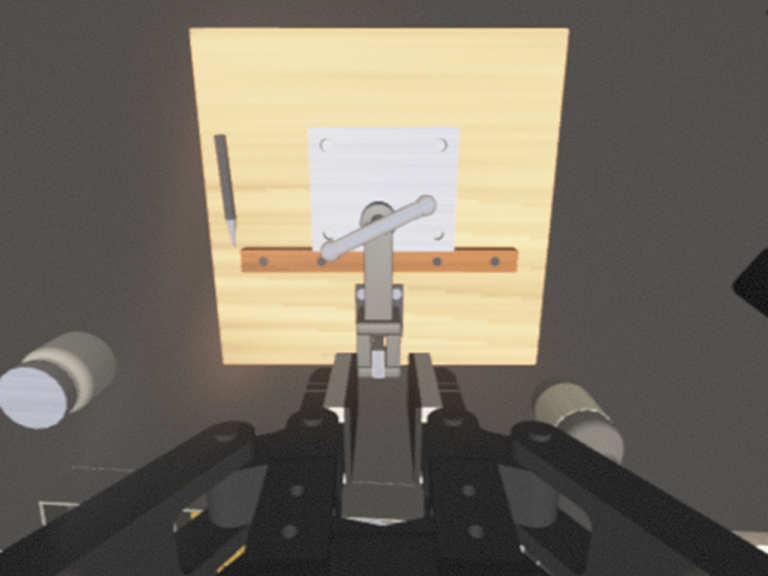

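The plate now lies flush against the fence: its edge at row 250 is parallel, and yaw relative to the jig reads 0. The bar top is at (378,363), so I move over the bar.

Request:
{"op": "servo_tool", "data": {
  "motion": [-30, -1, 0, 0, 0.62, -35.2, -1.2, 0, 0, 0.62, 0, 0, 40, 0, 0.62, 0, 0, 40, 0, 0.62, 0, 0, 30, 0, 0.62, 0, 0, 15, 0, 0.62, 0, 0, 0, 0, 0.62, 0, 0, 0, 0, 0.62]
}}

```text
time_s: 8.9
tcp_pos: [0.6633, 0.0496, 0.1686]
tool_rot: [0.0, -0.031, 1.0, -0.0]
contact_force: [0.8, 0.4, 0.6]
finger_gap: 0.0164
grasp_force: 0.0
```

```bash
python3 meas.py w4 .2 | egrep -v 'fence|tbar'; python3 - <<'E'
import cv2
from bench import robot
im=cv2.imread('pics/w4.png'); cv2.imwrite('pics/w4c.png',im[250:576,200:600])
E
```

```text
8.9 [0.6632634  0.04957679 0.16861536] [ 1.44472454e-04 -3.06211443e-02  9.99531052e-01 -8.69134316e-06] 0.016354985172365454 [0.79250987 0.38146402 0.63501735]
plate [array([-10. ,   3.8]), array([ 90.6, 120.4]), np.float64(0.1)] z-zb [0.0186 0.0199 0.0211] 11990
bartop [array([89.4,  0.7]), array([ 7.5, 20. ]), np.float64(89.9)] z-zb [0.1248 0.1278 0.1288] 475
head [array([87.7,  0.4]), array([31.9, 43.3]), np.float64(89.9)] z-zb [0.0887 0.1065 0.1082] 2743
```

View pics/w4c.png

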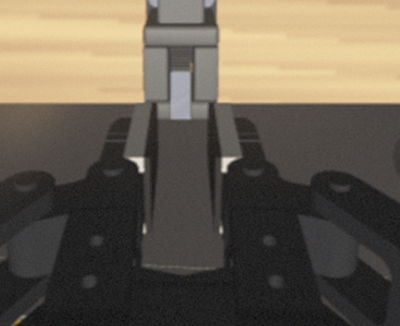

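The bar top, at (180,110) in the crop, lies between the fingers. I descend onto the shoulders.

Request:
{"op": "servo_tool", "data": {
  "motion": [1, 0.5, 10, 0, 0.62, 0, 0, 10, 0, 0.62, 0, 0, 10, 0, 0.62, 0, 0, 5, 0, 0.62, 0, 0, 3, 0, 0.62, 0, 0, 2, 0, 0.62, 0, 0, 2, 0, 0.62, 0, 0, 2, 0, 0.62]
}}

```text
time_s: 9.75
tcp_pos: [0.6628, 0.05, 0.1241]
tool_rot: [0.0, -0.031, 1.0, -0.0]
contact_force: [0.4, -0.6, -0.1]
finger_gap: 0.0163
grasp_force: 0.0
```

Request:
{"op": "servo_tool", "data": {
  "motion": [0, 0, 1.5, 0, 0.62, 0, 0, 1.5, 0, 0.62, 0, 0, 1.5, 0, 0.62]
}}

```text
time_s: 10.05
tcp_pos: [0.6627, 0.05, 0.1197]
tool_rot: [0.0, -0.031, 1.0, -0.0]
contact_force: [1.1, -0.3, 0.7]
finger_gap: 0.0164
grasp_force: 0.3
```

Request:
{"op": "servo_tool", "data": {
  "motion": [0, 0, 1.5, 0, 0.62, 0, 0, 1.5, 0, 0.62, 0, 0, 1.5, 0, 0.62, 0, 0, 1.5, 0, 0.62]
}}

```text
time_s: 10.45
tcp_pos: [0.6627, 0.05, 0.1135]
tool_rot: [0.0, -0.031, 1.0, -0.0]
contact_force: [0.5, -0.5, 0.3]
finger_gap: 0.0162
grasp_force: 0.5
```

Request:
{"op": "servo_tool", "data": {
  "motion": [0, 0, 1.5, 0, 0.62, 0, 0, 1.5, 0, 0.62, 0, 0, 1.5, 0, 0.62, 0, 0, 1.5, 0, 0.62]
}}

```text
time_s: 10.85
tcp_pos: [0.6627, 0.05, 0.1074]
tool_rot: [0.0, -0.031, 1.0, 0.0]
contact_force: [0.1, 0.6, 1.2]
finger_gap: 0.0162
grasp_force: 0.6
```

Request:
{"op": "servo_tool", "data": {
  "motion": [0, 0, 1.5, 0, 0.62, 0, 0, 1.5, 0, 0.62, 0, 0, 1.5, 0, 0.62]
}}

```text
time_s: 11.15
tcp_pos: [0.6626, 0.05, 0.103]
tool_rot: [0.0, -0.031, 1.0, 0.0]
contact_force: [1.0, 0.4, 1.8]
finger_gap: 0.0162
grasp_force: 0.6
```

Request:
{"op": "servo_tool", "data": {
  "motion": [0, 0, 1.2, 0, 0.62, 0, 0, 1.2, 0, 0.62, 0, 0, 1.2, 0, 0.62, 0, 0, 1.2, 0, 0.62]
}}

```text
time_s: 11.55
tcp_pos: [0.6626, 0.05, 0.0982]
tool_rot: [0.0, -0.031, 1.0, -0.0]
contact_force: [0.3, -0.7, 1.7]
finger_gap: 0.0163
grasp_force: 0.6
```

Request:
{"op": "servo_tool", "data": {
  "motion": [0, 0, 1, 0, 0.62, 0, 0, 1, 0, 0.62, 0, 0, 1, 0, 0.62, 0, 0, 1, 0, 0.62]
}}

```text
time_s: 11.95
tcp_pos: [0.6625, 0.05, 0.0941]
tool_rot: [0.0, -0.031, 1.0, 0.0]
contact_force: [1.1, 0.9, 1.2]
finger_gap: 0.0167
grasp_force: 0.6
```

Request:
{"op": "servo_tool", "data": {
  "motion": [0, 0, 1, 0, 0.62, 0, 0, 1, 0, 0.62, 0, 0, 1, 0, 0.62]
}}

```text
time_s: 12.25
tcp_pos: [0.6619, 0.05, 0.0907]
tool_rot: [-0.001, -0.031, 1.0, 0.0]
contact_force: [-0.2, -0.5, -0.3]
finger_gap: 0.0166
grasp_force: 0.0
```

Request:
{"op": "servo_tool", "data": {
  "motion": [0, 0, 1, 0, 0.62, 0, 0, 1, 0, 0.62, 0, 0, 1, 0, 0.62]
}}

```text
time_s: 12.55
tcp_pos: [0.6624, 0.0501, 0.088]
tool_rot: [-0.0, -0.031, 1.0, 0.0]
contact_force: [-0.5, 0.3, -0.0]
finger_gap: 0.016
grasp_force: 0.0
```

Request:
{"op": "servo_tool", "data": {
  "motion": [0, 0, 1, 0, 0.62, 0, 0, 1, 0, 0.62]
}}

```text
time_s: 12.75
tcp_pos: [0.6625, 0.05, 0.0861]
tool_rot: [-0.0, -0.031, 1.0, -0.0]
contact_force: [0.2, -0.2, -0.0]
finger_gap: 0.0162
grasp_force: 0.0
```

Request:
{"op": "servo_tool", "data": {
  "motion": [0, 0, 1, 0, 0.62, 0, 0, 1, 0, 0.62]
}}

```text
time_s: 12.95
tcp_pos: [0.6626, 0.05, 0.0854]
tool_rot: [0.0, -0.031, 1.0, -0.0]
contact_force: [-3.1, -0.5, 11.2]
finger_gap: 0.0164
grasp_force: 5.6
```

Request:
{"op": "servo_tool", "data": {
  "motion": [0, 0, 0.6, 0, 0.62, 0, 0, 0.4, 0, 0.62, 0, 0, 0, 0, 0.62]
}}

```text
time_s: 13.25
tcp_pos: [0.6626, 0.05, 0.0854]
tool_rot: [0.001, -0.031, 1.0, -0.0]
contact_force: [-3.3, 0.6, 10.4]
finger_gap: 0.0162
grasp_force: 5.4
```

```bash
python3 - <<'E'
from h import *
O=np.array([.5728,.0441]); c,sn=np.cos(.0592),np.sin(.0592)
im,P=cloud('scene'); P=np.nan_to_num(P,nan=-1); Z=P[...,2]-.0127
J=np.stack([(P[...,0]-O[0])*c+(P[...,1]-O[1])*sn,-(P[...,0]-O[0])*sn+(P[...,1]-O[1])*c],-1)*1000
k=(J[...,0]>5)&(J[...,0]<66)&(abs(J[...,1])<7)&(Z>.05)&(Z<.11)
x,z=J[k][:,0],Z[k]*1000
for a in range(5,66,6):
    q=(x>=a)&(x<a+6); print(a,q.sum(),np.round(np.percentile(z[q],[50,90]),1) if q.any() else '')
k=(abs(J[...,0])<45)&(abs(J[...,1])<45)&(Z>.09)&(Z<.13); print('tbar',k.sum(),np.round(J[k].mean(0),1),np.percentile(Z[k],[10,50,90]))
cv2.imwrite('pics/s5.png',cv2.resize(im[140:290,200:380],(720,600),interpolation=cv2.INTER_CUBIC))
print(robot.observe()['contact_force'])
E
```

```text
5 0 
11 0 
17 0 
23 0 
29 0 
35 0 
41 0 
47 0 
53 0 
59 2 [64.2 66.8]
65 0 
tbar 6 [-7.6 31.9] [0.10681148 0.10881075 0.11107069]
[-3.51419257  0.89270062 11.1578065 ]
```

View pics/s5.png

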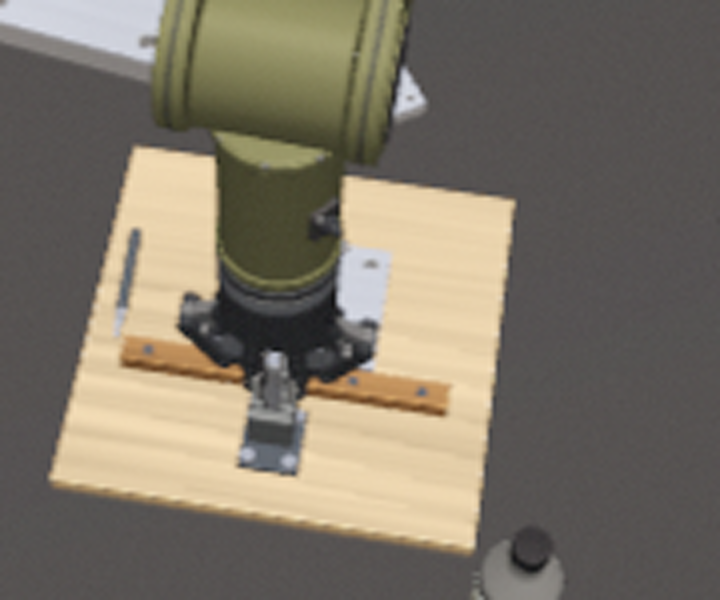

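The arm hides the clamp from the scene camera; the bar top at (275,360) and the fence are still in place. I press a little more and check with the wrist camera.

Request:
{"op": "servo_tool", "data": {
  "motion": [0, 0, 1, 0, 0.62, 0, 0, 1, 0, 0.62, 0, 0, 0, 0, 0.62]
}}

```text
time_s: 13.6
tcp_pos: [0.6627, 0.05, 0.0852]
tool_rot: [0.001, -0.031, 1.0, -0.0]
contact_force: [-5.7, -0.1, 19.4]
finger_gap: 0.0164
grasp_force: 9.7
```

```bash
cat > arm.py <<'E'
from h import *
O=np.array([.5728,.0441]); c,sn=np.cos(.0592),np.sin(.0592)
im,P=cloud('wrist'); P=np.nan_to_num(P,nan=-1); Z=P[...,2]-.0127
J=np.stack([(P[...,0]-O[0])*c+(P[...,1]-O[1])*sn,-(P[...,0]-O[0])*sn+(P[...,1]-O[1])*c],-1)*1000
k=(J[...,0]>12)&(J[...,0]<64)&(abs(J[...,1])<6)&(Z>.06)&(Z<.095)
p=np.polyfit(J[k][:,0],Z[k]*1000,1); r=abs(Z[k]*1000-np.polyval(p,J[k][:,0])); q=r<3
print('arm slope',-np.polyfit(J[k][q][:,0],Z[k][q]*1000,1)[0]/1000,'z@0',p[1],'z@90',np.polyval(p,90),q.sum(),k.sum())
k=(abs(J[...,0])<45)&(abs(J[...,1])<45)&(Z>.1)&(Z<.14); print('tbar',k.sum(),cv2.minAreaRect(J[k].astype(np.float32)),np.percentile(Z[k],[10,50,90]))
k=(J[...,0]>-75)&(J[...,0]<34)&(abs(J[...,1])<80)&(abs(Z-.02)<.004)
print('plate',cv2.minAreaRect(J[cv2.erode(k.astype(np.uint8),np.ones((3,3)))>0].astype(np.float32)))
print({k:v for k,v in robot.observe().items() if k in('time_s','tcp_pos','contact_force')})
E
python3 arm.py
```

```text
arm slope 4.97421020611086e-05 z@0 68.69720616881777 z@90 64.220416983318 2961 2961
tbar 7810 ((2.614351272583008, 0.12435531616210938), (12.733321189880371, 75.39686584472656), 25.5562744140625) [0.10572811 0.10787188 0.1092885 ]
plate ((-0.3112030029296875, 4.036781311035156), (67.4207992553711, 119.46868133544922), 0.08400798588991165)
{'time_s': 13.65, 'tcp_pos': array([0.6627085 , 0.05006511, 0.08517392]), 'contact_force': array([-6.53473141, -0.67243045, 20.71394012])}
```

The wrist depth shows the arm tilted about 0.05 rad, so the jaw is bound, with 20 N pressed and the plate still square. I release and move over the T-bar.

Request:
{"op": "servo_tool", "data": {
  "motion": [0, 0, -2, 0, 0.62, 0, 0, -3, 0, 0.62, 0, 0, -20, 0, 0.62, 0, 0, -35, 0, 0.62, 0, 0, -35, 0, 0.62, 30, 0, 0, 0, 0.5, 40, -0.5, 0, 0, 0.18, 17.5, 0, 0, 0, 0.18, 0, 0, 0, 0, 0.18]
}}

```text
time_s: 14.55
tcp_pos: [0.5719, 0.0441, 0.176]
tool_rot: [-0.001, -0.031, 1.0, 0.0]
contact_force: [0.2, 0.9, -0.6]
finger_gap: 0.0348
grasp_force: 0.0
```

Request:
{"op": "servo_tool", "data": {
  "motion": [0, 0, 0, 0.14, 0.18, 0, 0, 0, 0.14, 0.18, 0, 0, 0, 0.14, 0.18, 0, 0, 0, 0.14, 0.18, 0, 0, 0, 0.14, 0.18, 0, 0, 0, 0.14, 0.18, 0, 0, 0, 0.14, 0.18, 0, 0, 0, 0.145, 0.18, 0, 0, 0, 0, 0.18, 0, 0, 0, 0, 0.18]
}}

```text
time_s: 15.55
tcp_pos: [0.5762, 0.0442, 0.176]
tool_rot: [0.0, 0.506, 0.863, 0.0]
contact_force: [0.9, 0.4, 0.7]
finger_gap: 0.035
grasp_force: 0.0
```

```bash
cat > tb.py <<'E'
from h import *
O=np.array([.5728,.0441]); s=robot.observe(); T=T_tool()
im,P=cloud('wrist'); P=np.nan_to_num(P,nan=-1); Z=P[...,2]-.0127
k=(np.hypot(P[...,0]-O[0]-.003,P[...,1]-O[1])<.043)&(Z>.095)&(Z<.118)
k=cv2.morphologyEx(k.astype(np.uint8),cv2.MORPH_OPEN,np.ones((3,3)))>0
pt=P[k]; r=cv2.minAreaRect((pt[:,:2]*1000).astype(np.float32)); print('tbar world',r,'ztop',np.percentile(pt[:,2],[10,50,90]),k.sum())
Q=(pt-T[:3,3])@T[:3,:3]*1000; print('tool frame',cv2.minAreaRect(Q[:,:2].astype(np.float32)), 'z',np.percentile(Q[:,2],10))
print(s['time_s'],s['tcp_pos'],'yaw',np.degrees(np.arctan2(T[1,0],T[0,0])),'q6',s['q'][5],s['contact_force'],s['torque'],s['finger_gap'])
cv2.imwrite('pics/tb%d.png'%int(s['time_s']*100),im)
E
python3 tb.py
```

```text
tbar world ((574.7092895507812, 45.263755798339844), (12.72616195678711, 75.27051544189453), 29.279401779174805) ztop [0.1186376  0.12074767 0.12227398] 1662
tool frame ((1.6758232116699219, -0.770146369934082), (12.726500511169434, 75.27062225341797), 89.96642303466797) z 53.7067043313661
15.55 [0.57617111 0.04417927 0.17597999] yaw 119.24574661585473 q6 -0.5069650330032502 [0.88779322 0.44291414 0.65889129] [-0.00497305 -0.03005114 -0.05516562] 0.034958700528435215
```

Request:
{"op": "servo_tool", "data": {
  "motion": [1.5, -0.8, 30, 0, 0.18, 0, 0, 25, 0, 0.18, 0, 0, 15, 0, 0.18, 0, 0, 8.5, 0, 0.18, 0, 0, 0, 0, 0.18, 0, 0, 0, 0, 1, 0, 0, 0, 0, 1, 0, 0, 0, 0, 1, 0, 0, 0, 0, 1, 0, 0, 0, 0, 1],
  "force": 70
}}

```text
time_s: 16.6
tcp_pos: [0.5748, 0.0452, 0.0988]
tool_rot: [0.001, 0.507, 0.862, 0.001]
contact_force: [1.9, 0.2, 4.5]
finger_gap: 0.0081
grasp_force: 68.8
```

```bash
cat > st.py <<'E'
from h import *
s=robot.observe();T=T_tool();print(s['time_s'],s['tcp_pos'],'yaw',np.degrees(np.arctan2(T[1,0],T[0,0])),'q6',s['q'][5],'F',np.round(s['contact_force'],1),'M',np.round(s['torque'],3),s['finger_gap'],s['grasp_force'])
E
python3 st.py
```

```text
16.6 [0.57484975 0.04515547 0.09879339] yaw 119.0560775092813 q6 -0.5019917726980923 F [1.9 0.2 4.5] M [-0.145  0.184  0.025] 0.008135565086037818 68.82931262254715
```

Request:
{"op": "servo_tool", "data": {
  "motion": [0, 0, 0, 0.12, 1, 0, 0, 0, 0.12, 1, 0, 0, 0, 0.12, 1, 0, 0, 0, 0.12, 1, 0, 0, 0, 0.12, 1, 0, 0, 0, 0.12, 1, 0, 0, 0, 0.12, 1, 0, 0, 0, 0.12, 1]
}}

```text
time_s: 17.4
tcp_pos: [0.5767, 0.0452, 0.0987]
tool_rot: [0.002, 0.849, 0.528, 0.002]
contact_force: [6.3, 1.0, -0.4]
finger_gap: 0.008
grasp_force: 69.1
```

```bash
python3 st.py
```

```text
17.4 [0.576702   0.04516514 0.0987068 ] yaw 63.79352620103684 q6 0.46268900355395687 F [ 6.3  1.  -0.4] M [-0.223 -0.252  0.082] 0.008017560234163194 69.08455520868301
```

Request:
{"op": "servo_tool", "data": {
  "motion": [0.4, 0.7, 0, 0.12, 1, 0.4, 0.7, 0, 0.12, 1, 0, 0, 0, 0.12, 1, 0, 0, 0, 0.12, 1, 0, 0, 0, 0.12, 1, 0, 0, 0, 0.12, 1, 0, 0, 0, 0.12, 1, 0, 0, 0, 0.12, 1, 0, 0, 0, 0.12, 1]
}}

```text
time_s: 18.3
tcp_pos: [0.5778, 0.0437, 0.0986]
tool_rot: [0.001, 1.0, 0.017, 0.002]
contact_force: [3.4, -3.5, 2.0]
finger_gap: 0.0079
grasp_force: 68.3
```

```bash
python3 st.py
```

```text
18.3 [0.57781859 0.04370274 0.09859891] yaw 1.9351690023891934 q6 1.5426690719074745 F [ 3.4 -3.5  2. ] M [-0.868 -0.192  0.064] 0.007878813721622566 68.26332092285156
```

Request:
{"op": "servo_tool", "data": {
  "motion": [0, 0, 0, 0.12, 1, 0, 0, 0, 0.12, 1, 0, 0, 0, 0.12, 1, 0, 0, 0, 0.12, 1, 0, 0, 0, 0.12, 1, 0, 0, 0, 0.12, 1, 0, 0, 0, 0.12, 1, 0, 0, 0, 0.12, 1, 0, 0, 0, 0, 1]
}}

```text
time_s: 19.2
tcp_pos: [0.5772, 0.0425, 0.0986]
tool_rot: [0.001, 0.895, -0.446, 0.003]
contact_force: [3.2, -6.6, 2.3]
finger_gap: 0.008
grasp_force: 71.5
```

```bash
python3 st.py
```

```text
19.2 [0.57719971 0.04245451 0.09855506] yaw -52.917472701962595 q6 2.5005620997842666 F [ 3.2 -6.6  2.3] M [-1.587  0.205 -0.048] 0.007990131803145162 71.53763025999069
```

Request:
{"op": "servo_tool", "data": {
  "motion": [0, 0, 0, 0, 0.18, 0, 0, 0, 0, 0.18, 0, 0, 0, 0, 0.18, 0, 0, -15, 0, 0.18, 0, 0, -35, 0, 0.18, 0, 0, -28, 0, 0.18, 0, 0, 0, -0.145, 0.18, 0, 0, 0, -0.145, 0.18, 0, 0, 0, -0.145, 0.18, 0, 0, 0, -0.145, 0.18, 0, 0, 0, -0.145, 0.18, 0, 0, 0, -0.145, 0.18]
}}

```text
time_s: 20.4
tcp_pos: [0.5747, 0.0455, 0.1753]
tool_rot: [-0.0, 1.0, -0.023, -0.001]
contact_force: [-0.2, -0.7, 0.2]
finger_gap: 0.0349
grasp_force: 0.0
```

Request:
{"op": "servo_tool", "data": {
  "motion": [0, 0, 0, -0.145, 0.18, 0, 0, 0, -0.145, 0.18, 0, 0, 0, -0.145, 0.18, 0, 0, 0, -0.145, 0.18, 0, 0, 0, -0.145, 0.18, 0, 0, 0, -0.145, 0.18, 0, 0, 0, -0.145, 0.18, 0, 0, 0, -0.145, 0.18, 0, 0, 0, -0.145, 0.18, 0, 0, 0, -0.145, 0.18, 0, 0, 0, -0.145, 0.18, 0, 0, 0, -0.145, 0.18]
}}

```text
time_s: 21.6
tcp_pos: [0.5747, 0.0455, 0.1753]
tool_rot: [-0.001, 0.662, 0.749, -0.0]
contact_force: [0.2, 0.1, -1.2]
finger_gap: 0.0353
grasp_force: 0.0
```

Request:
{"op": "servo_tool", "data": {
  "motion": [0, 0, 0, -0.145, 0.18, 0, 0, 0, -0.145, 0.18, 0, 0, 0, -0.145, 0.18, 0, 0, 0, 0, 0.18, 0, 0, 0, 0, 0.18]
}}

```text
time_s: 22.1
tcp_pos: [0.575, 0.0454, 0.1754]
tool_rot: [-0.0, 0.489, 0.872, -0.0]
contact_force: [0.4, 0.0, 0.4]
finger_gap: 0.0346
grasp_force: 0.0
```

```bash
python3 tb.py; python3 arm.py
```

```text
tbar world ((575.4533081054688, 44.79609298706055), (12.162459373474121, 76.51902770996094), 36.710453033447266) ztop [0.11813999 0.1203844  0.12217454] 1669
tool frame ((-0.7704620361328125, 0.13407039642333984), (12.163426399230957, 76.51929473876953), 84.73536682128906) z 53.272181534524265
22.1 [0.57498259 0.04537263 0.17543886] yaw 121.44684927089838 q6 -0.5435345474657266 [0.40246886 0.01355557 0.3665243 ] [ 0.00308505 -0.02034031  0.02206777] 0.03461270271002019
arm slope 6.243790962399857e-05 z@0 70.24358473718758 z@90 64.62417287102771 915 915
tbar 1670 ((2.266202926635742, 1.0585746765136719), (12.417329788208008, 75.21226501464844), 33.3487548828125) [0.10543107 0.1076698  0.10947949]
plate ((-15.677879333496094, 3.756488800048828), (117.95220947265625, 97.43285369873047), 89.97602081298828)
{'time_s': 22.2, 'tcp_pos': array([0.57517857, 0.04526862, 0.17556037]), 'contact_force': array([ 0.71786522, -0.18113977,  0.04917582])}
```

Request:
{"op": "servo_tool", "data": {
  "motion": [-0.7, 0, 30, -0.09, 0.18, 0, 0, 25, 0, 0.18, 0, 0, 15, 0, 0.18, 0, 0, 7, 0, 0.18, 0, 0, 0, 0, 0.18, 0, 0, 0, 0, 1, 0, 0, 0, 0, 1, 0, 0, 0, 0, 1, 0, 0, 0, 0, 1, 0, 0, 0, 0, 1],
  "force": 80
}}

```text
time_s: 23.2
tcp_pos: [0.5761, 0.0443, 0.0999]
tool_rot: [0.001, 0.448, 0.894, 0.0]
contact_force: [-1.0, -0.6, 6.8]
finger_gap: 0.0078
grasp_force: 78.6
```

Request:
{"op": "servo_tool", "data": {
  "motion": [0, 0, 0, 0.12, 1, 0, 0, 0, 0.12, 1, 0, 0, 0, 0.12, 1, 0, 0, 0, 0.12, 1, 0, 0, 0, 0.12, 1, 0, 0, 0, 0.12, 1, 0, 0, 0, 0.12, 1, 0, 0, 0, 0.12, 1, 0, 0, 0, 0.12, 1, 0, 0, 0, 0.12, 1]
}}

```text
time_s: 24.2
tcp_pos: [0.5771, 0.044, 0.0998]
tool_rot: [0.001, 0.876, 0.483, 0.001]
contact_force: [1.3, -0.8, 3.2]
finger_gap: 0.0078
grasp_force: 79.0
```

```bash
python3 st.py
```

```text
24.2 [0.57706618 0.04403915 0.09982797] yaw 57.774605689187965 q6 0.566812942664954 F [ 1.3 -0.8  3.2] M [-0.091  0.346  0.079] 0.007824103224501102 79.00393009185791
```

Request:
{"op": "servo_tool", "data": {
  "motion": [0, 0, 0, 0.123, 1, 0, 0, 0, 0.123, 1, 0, 0, 0, 0.123, 1, 0, 0, 0, 0.123, 1, 0, 0, 0, 0.123, 1, 0, 0, 0, 0.123, 1, 0, 0, 0, 0.123, 1, 0, 0, 0, 0.123, 1]
}}

```text
time_s: 25.0
tcp_pos: [0.5774, 0.0437, 0.0997]
tool_rot: [0.001, 1.0, 0.012, 0.002]
contact_force: [1.5, -2.8, 2.9]
finger_gap: 0.007
grasp_force: 78.6
```

Request:
{"op": "servo_tool", "data": {
  "motion": [0, 0, 0, 0.123, 1, 0, 0, 0, 0.123, 1, 0, 0, 0, 0.123, 1, 0, 0, 0, 0.123, 1, 0, 0, 0, 0.123, 1, 0, 0, 0, 0.123, 1, 0, 0, 0, 0.123, 1, 0, 0, 0, 0.123, 1, 0, 0, 0, 0, 1]
}}

```text
time_s: 25.9
tcp_pos: [0.5772, 0.0432, 0.0998]
tool_rot: [0.0, 0.888, -0.46, 0.002]
contact_force: [1.7, -5.7, 5.9]
finger_gap: 0.0075
grasp_force: 82.6
```

```bash
python3 st.py
```

```text
25.9 [0.57724979 0.04322992 0.0997643 ] yaw -54.71014499450273 q6 2.530382312117088 F [ 1.7 -5.7  5.9] M [-1.461  0.531 -0.003] 0.0075135471914232164 82.59151339530945
```

Request:
{"op": "servo_tool", "data": {
  "motion": [0, 0, 0, 0, 0.18, 0, 0, 0, 0, 0.18, 0, 0, 0, 0, 0.18, 0, 0, -15, 0, 0.18, 0, 0, -35, 0, 0.18, 0, 0, -40, 0, 0.18, 0, 0, -40, 0, 0.18, 0, 0, 0, 0, 0.18, 0, 0, 0, 0, 0.18]
}}

```text
time_s: 26.8
tcp_pos: [0.5762, 0.0449, 0.2297]
tool_rot: [-0.001, 0.888, -0.459, 0.001]
contact_force: [-0.7, -0.6, -0.9]
finger_gap: 0.035
grasp_force: 0.0
```

```bash
python3 tb.py; python3 arm.py
```

```text
tbar world ((577.2623901367188, 44.616798400878906), (12.007813453674316, 75.66193389892578), 34.816497802734375) ztop [0.11763134 0.11978641 0.12180683] 1114
tool frame ((0.7325973510742188, -0.4323759078979492), (75.65971374511719, 12.006208419799805), 0.5094411969184875) z 107.92483092294331
26.8 [0.57620607 0.04490685 0.22973658] yaw -54.681425386679315 q6 2.5294222544698655 [-0.6926089  -0.59368935 -0.85136202] [-0.0190564   0.01465169  0.00203874] 0.03504740185636226
arm slope 7.907224278448069e-05 z@0 71.84118872186295 z@90 64.72468687125969 733 733
tbar 1154 ((4.406684875488281, 0.2796363830566406), (11.926626205444336, 75.64739227294922), 32.21874237060547) [0.10440322 0.1070204  0.10901489]
plate ((-15.450756072998047, 4.162910461425781), (95.97859191894531, 117.30488586425781), 0.02099241502583027)
{'time_s': 26.9, 'tcp_pos': array([0.5745813 , 0.04475052, 0.22739718]), 'contact_force': array([-0.65015898, -0.42586485, -0.2630267 ])}
```

Request:
{"op": "servo_tool", "data": {
  "motion": [0, 0, -40, 0, 0.18, 0, 0, -30, 0, 0.18, -22, 30, 0, 0, 0.18, -22, 30, 0, 0, 0.18, -22, 30, 0, 0, 0.18, -22, 30, 0, 0, 0.18, 0, 0, 0, 0, 0.18, 0, 0, 0, 0, 0.18]
}}

```text
time_s: 27.7
tcp_pos: [0.4258, 0.0472, 0.2976]
tool_rot: [0.0, 0.888, -0.459, -0.001]
contact_force: [0.6, -0.0, 0.4]
finger_gap: 0.035
grasp_force: 0.0
```

```bash
python3 - <<'E'
from h import *
im,P=cloud('scene'); cv2.imwrite('pics/end.png',cv2.resize(im,(768,576),interpolation=cv2.INTER_CUBIC))
E
```

```text
(no output)
```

View pics/end.png

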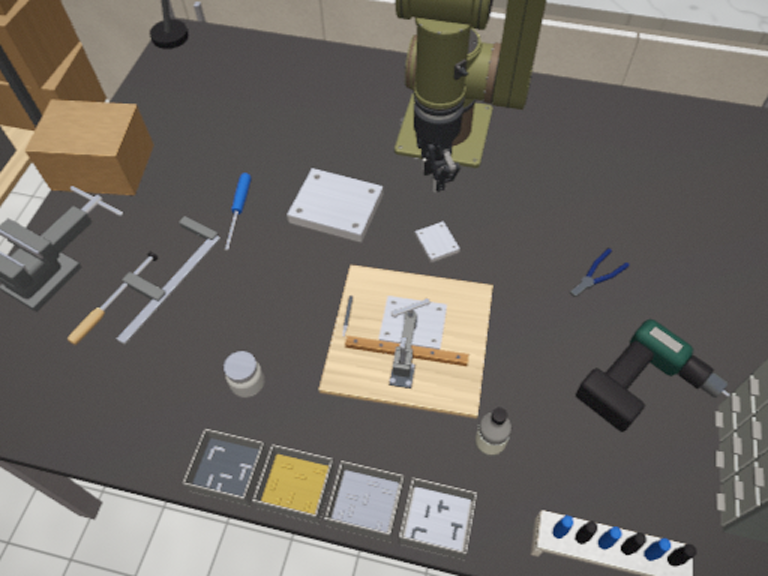

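The plate at (415,322) lies against the fence with the clamp down on it. Everything else is where it was, and the robot is clear, so I hand the job in.

```bash
python3 -c "
from bench import robot
print(robot.close_job())"
```

```text
the job is handed in; nothing more can be done
None
```

The job is handed in, with no verdict returned: the plate is flush against the fence, the jaw is bound on its bar (tilt about 0.08 rad), and the screw is turned about 0.98 of a turn past the bite, with nothing else moved, after about 28 s of robot time.

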